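# Tip the heating block well-up and load the jar

## Robot

A 7-joint arm with a two-finger parallel gripper is mounted at the origin on a cart in front of the work surface, level with it; the furniture and walls round the work are solid. World frame = base frame: x ahead of the robot, y to its left, z up, the work surface at z = 0. Lengths are in m, angles in rad, forces in N, time in s.
With the tool pointing down it reaches from about 0.4 to 0.875 m from the base axis. Payload 19.3 kg.
Tool frame: the origin (TCP) lies at the centre of the arm's flange, where the gripper is bolted on; the fingertips stand 173 mm ahead of it and the grasp point (between the pads) lies 155 mm ahead of it (bot.grip_point_offset is the distance from the TCP to the grasp point, in m); z points along the fingers, x is the direction in which the jaws open and shut, and the axes are right-handed (so a half turn about z gives the same grasp; the last joint's range is limited). The gripper opens to 85 mm and grips with 20 to 120 N. Pads are 22 mm wide; open, the fingers measure 114 mm over their backs; the gripper's body (76 mm by 85 mm) begins 54 mm behind the grasp point. The pads swing forward as they close: fully open they stand 13 mm farther back than shut.
Start: joints at [1.194, 0.521, -0.036, 1.599, 0.021, 1.021, -0.113], TCP at [0.189, -0.596, 0.405] pointing down, gripper open.
Joint ranges: [-2.91, 2.91], [-0.3, 2.13], [-1.5, 1.42], [0.17, 2.43], [-1.26, 4.41], [0.16, 1.93], [-2.52, 2.52]. Speed limits (rad/s): [1.89, 1.89, 2.39, 2.39, 3.01, 3.01, 3.01].

## Interface

Orientations are given as [roll, pitch, yaw] about the fixed x, y, z axes, in that order (R = Rz(yaw) Ry(pitch) Rx(roll)).
In Python, from workcell import bot gives the robot as it stands.
- The arm moves only by the tool step_arm, never from a script. Its argument "plan" is a list that holds one entry, the list of rows, each a list of 4 numbers: the shift along the world's x, y, z in cm, then the turn about the world's z in rad. A call has 1 to 12 rows; each row is the pose to reach, as a shift and turn from the pose measured when the call began; what a row does not reach only later rows make up. A row lasts 1/12 s, in which the tool goes at most 41.7 mm and 7.16 degrees, less where a joint would pass 70% of its speed; a pose out of reach is approached as far as the arm can. A call with a gripper value outside its range is refused whole. "jaw" is the closure, from 0 (fully open) to 1 (shut), set as the call begins (left out, the last holds). The fingers move at their own pace and stop on an object; "force" is the grip in N (left out, the last holds). Time passes only in rows, so rows that repeat a pose let the fingers close. It gives the time, the measured TCP pose, the force and the opening at its end, in the units of the state.
- bot.observe(): the state, without advancing time (a new reading comes with each control period).
- bot.grab_frame(name): name is "scene" or "top"; returns a dict with "pixels" (420x560x3 uint8, blue, green, red), "mtx" (3x3 intrinsics, pixels), "k1" (the pictures are not rectified: a ray, as slopes to the right and down, at radius r is drawn at 1 + k1 r^2 times it, then the intrinsics apply), "R" (3x3) and "t" (3): a world point X has camera coordinates R X + t. Camera axes: x right, y down, z forward; pixel columns grow to the right and rows downward; lengths in m; the calibration is good to about 2 mm. A picture is of the moment at which its call begins. There is no depth.
- bot.job_done(): hands the job in, once; it reports no verdict.
The state is a dict: "clock": time; "qpos": joint angles; "qd": joint speeds; "joint_efforts": joint torques, N m; "position": TCP position; "tool_rot": TCP orientation; "force": force on the tool from outside, world axes, zero at the start; "moment": the same for the moment, N m; "grip_width": finger opening in m.
Only numpy, scipy, OpenCV 4.12 (cv2) and the standard library are available. Lean on these libraries where they do the work, as an engineer would, in place of code of your own. Each camera call takes 0.05 s, during which the arm holds its last target.

## Task

The round aluminium heating block has been left standing on edge. Push it over, without picking it up, so that it lies flat on the worktop with its well facing up; then stand the sample jar upright in the well. Keep the jar upright, set it down without pressing it hard into the block, and leave the two vials where they stand.

Things in the scene. Friction and masses are not known exactly. Their poses are not given: they have to be found in the camera images.
- heating_block: Plain aluminium disc, 96 mm in diameter, 32 mm thick, about 0.48 kg; one flat face closed, the other with a round well. Origin: centre of the closed face; z axis: out through the well. At the start it stands on edge, 100 mm high, origin 52 mm up, y up, z level and facing any way. Pushed near its top towards the closed face (along -z) it falls onto that face, its centre moving some 50 mm that way.
- well_mouth (a point): Centre of the mouth of the block's well, 32 mm from the block's origin along its z. The well is 56 mm wide and 22 mm deep; its floor is 10 mm above the closed face.
- boss_foot (a point): Middle of the foot of the small boss on the block's rim on which it stands at the start: 30 mm wide, 24 mm thick along the disc's axis, 4 mm proud of the rim. The block stands on it unheld and goes over by itself once leaned 13 to 17 degrees; about 1 N near the top starts it.
- jar: Small glass sample jar with a white ribbed cap, 33 mm in diameter and 55 mm tall, standing upright on the worktop to the right of the block. Origin: centre of its underside, z up.
- vial_a: Glass vial with a white cap, 29 mm in diameter, 98 mm tall, standing right of and beyond the jar; a bystander. Origin: centre of its underside.
- vial_b: A second such vial next to the first; a bystander. Origin: centre of its underside.
There are look-alikes about, which are no part of the job. Several things have the shape of the heating_block; the one meant has the colours described above.

How it is judged:
On the way:
1. the block lies flat on the worktop, well up (angle between heating_block's own z axis and vertical below 0.08 rad and height (world z) of heating_block below 0.006 m and linear speed of heating_block below 0.05 m/s), for 0.2 s.
At the end, for the whole second after the job is handed in: The block lies flat on the worktop on its closed face (within 5 degrees, well up) and the jar stands upright (within 6 degrees) on the floor of the well, within 15 mm of its centre; both are at rest and released (angle between heating_block's own z axis and vertical below 0.08 rad and height (world z) of heating_block below 0.006 m and horizontal distance between jar and heating_block below 0.015 m and z of jar in the frame of heating_block between 0.007 and 0.014 m and angle between jar's own z axis and vertical below 0.1 rad and linear speed of each of heating_block, jar below 0.02 m/s); the robot touches nothing.
It fails at once if the block is lifted off the worktop instead of being tipped (its closed face's centre more than 75 mm up) (height (world z) of heating_block above 0.075 m).
It fails at once if the jar is tipped over by more than 35 degrees (angle between jar's own z axis and vertical above 0.6 rad).
It fails at once if the jar is pressed or struck against the block with more than 40 N (contact force between jar and heating_block above 40 N).
It fails at once if a vial is moved more than 30 mm (distance of any of vial_a, vial_b from where it was at the start of the episode above 0.03 m).
It also fails if it takes over 58 s, if anything falls off the work surface, if the arm or the gripper's body presses on something with over 40 N, if the wrist force passes 120 N, or if a joint passes its speed limit or range.

## Working session

There is one attempt and no reset: what is moved stays moved. The work goes in short steps, Python scripts to look and compute and a tool call to move; the robot and the scene stay as the last step left them, time stands still between calls to the robot, and variables do not carry over. Pictures are saved under pics/ and viewed, and the job is handed in when it is done.

Besides the shell and the picture viewer there is one more tool, called in YAML: its name, and indented under it one key for each argument. step_arm: Moves the arm, as the interface text tells. Its arguments: {"type":"object","properties":{"plan":{"type":"array"},"jaw":{"type":"number"},"force":{"type":"number"}},"required":["plan"]}

```bash
mkdir -p pics; ls
cat > h.py <<'E'
import numpy as np, cv2
from workcell import bot
def grab(n,f):
    d=bot.grab_frame(n); im=np.array(d["pixels"]); cv2.imwrite("pics/"+f+".png",im)
    np.savez("pics/"+f+".npz",**{k:np.array(v) for k,v in d.items()}); return d
def load(f):
    z=np.load("pics/"+f+".npz"); return {k:z[k] for k in z}
def dist(d): return np.array([float(d["k1"]),0,0,0,0.])
def proj(d,X):
    X=np.atleast_2d(np.array(X,float)); 
    return cv2.projectPoints(X,cv2.Rodrigues(d["R"])[0],d["t"].astype(float),d["mtx"].astype(float),dist(d))[0][:,0]
def ray(d,uv):
    p=cv2.undistortPoints(np.array(uv,float).reshape(-1,1,2),d["mtx"].astype(float),dist(d))[:,0]
    v=np.c_[p,np.ones(len(p))]@d["R"]; c=-d["R"].T@d["t"]; return c,v
def atz(d,uv,z):
    c,v=ray(d,uv); return c+v*((z-c[2])/v[:,2])[:,None]
E
python3 - <<'E'
from h import *
for n in("scene","top"):
    d=grab(n,n+"0"); print(n,d["mtx"],d["k1"],-d["R"].T@d["t"])
print(bot.observe(),bot.grip_point_offset)
E
```

```text
pics
scene [[495.71106055   0.         277.97753685]
 [  0.         495.71106055 205.47343993]
 [  0.           0.           1.        ]] -0.13703052875001112 [0.0092054  0.73923556 0.6118445 ]
top [[406.37119388   0.         277.96368994]
 [  0.         406.37119388 212.86144699]
 [  0.           0.           1.        ]] 0.03567256548298554 [0.41121441 0.0332249  0.95853957]
{'clock': 0.1, 'qpos': array([ 1.19380327,  0.52195032, -0.03631194,  1.59992732,  0.02122326,
        1.02109054, -0.1127761 ]), 'qd': array([ 1.49469282e-04, -5.29542823e-05, -6.74853751e-04, -8.50369741e-04,
       -1.04200737e-03,  9.31563407e-05, -3.27857165e-04]), 'joint_efforts': array([ 3.82851635e-03, -9.28495789e+01,  1.98393300e+00, -3.70535445e+01,
        1.80947164e-02,  5.40983267e-03,  4.31407955e-05]), 'position': array([ 0.18868674, -0.59571579,  0.40419441]), 'tool_rot': array([ 3.14149701e+00,  9.85462083e-04, -1.26399208e+00]), 'force': array([ 0.28430179,  0.87389193, -1.13007605]), 'moment': array([ 0.00298575,  0.03245027, -0.01253803]), 'grip_width': 0.08543866285078276} 0.1547
```

View pics/scene0.png

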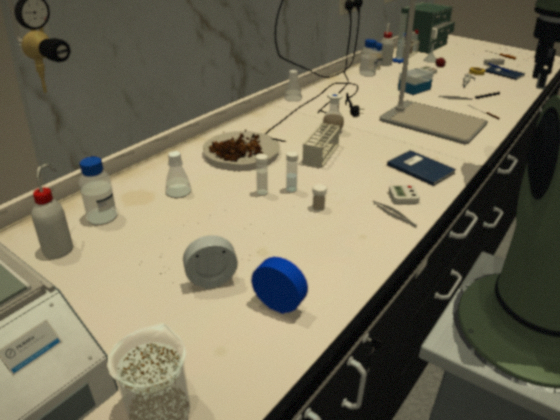

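View pics/top0.png

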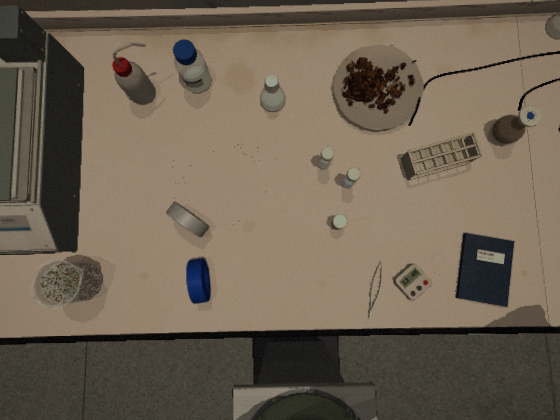

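Run:
```python
from h import *
a=cv2.imread("pics/scene0.png")[220:320,170:320]; b=cv2.imread("pics/top0.png")[190:310,150:270]
o=np.zeros((480,800,3),np.uint8)
a=cv2.resize(a,(450,300),interpolation=3); o[:300,:450]=cv2.convertScaleAbs(a,alpha=1.3)
b=cv2.resize(b,(350,350),interpolation=3);o[:350,450:]=cv2.convertScaleAbs(b,alpha=1.6)
cv2.imwrite("pics/c0.png",o)
d=load("top0"); 
for n,p,z in[("grey rim ends up",[168,206],.1),("",[209,231],.1),("jarcap",[340,222],.055),("vial",[326,153],.098),("vial",[353,174],.098),("blue",[198,280],.05)]: print(n,atz(d,[p],z))
print(atz(d,[[20,320],[540,320]],0))
```

```text
grey rim ends up [[0.54741648 0.28040506 0.1       ]]
 [[0.49157758 0.19256649 0.1       ]]
jarcap [[ 0.50899061 -0.09187497  0.055     ]]
vial [[ 0.65577755 -0.061917    0.098     ]]
vial [[ 0.60763607 -0.11816684  0.098     ]]
blue [[0.38826436 0.22596908 0.05      ]]
[[ 0.30754909  0.64205055  0.        ]
 [ 0.28406665 -0.53446611  0.        ]]
```

View pics/c0.png

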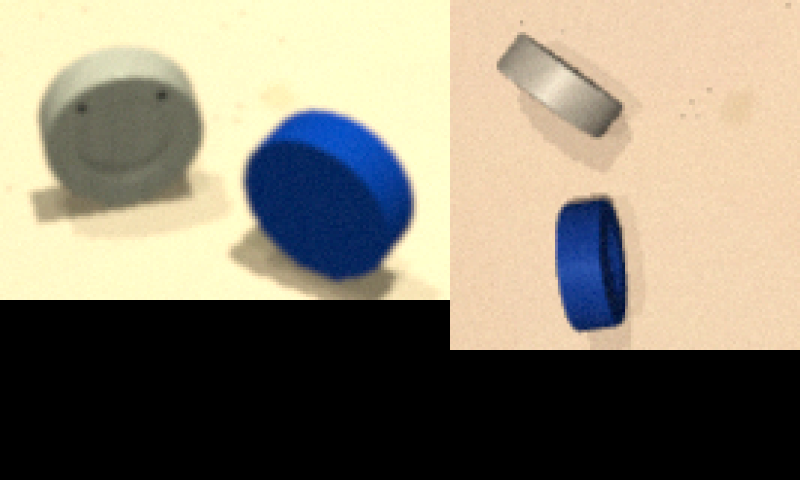

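```bash
cat >> h.py <<'E'
def ring(c,z,yax,r,off,n=80):
    t=np.linspace(0,2*np.pi,n); xa=np.cross(yax,z)
    return c+off*z+r*(np.cos(t)[:,None]*xa+np.sin(t)[:,None]*yax)
def drawblock(im,d,c,z,yax,s,o):
    for r,off,col in[(.048,0,(0,0,255)),(.048,.032,(0,255,0)),(.028,.032,(255,0,0)),(.028,.010,(255,0,255))]:
        p=(proj(d,ring(c,z,yax,r,off))-np.array(o)+.5)*s-.5
        cv2.polylines(im,[np.round(p*8).astype(np.int32)],True,col,1,cv2.LINE_AA,3)
E
cat > ov.py <<'E'
from h import *
import sys
x,y,yaw=map(float,sys.argv[1:4])
z=np.array([np.cos(yaw),np.sin(yaw),0]);c=np.array([x,y,.052]);u=np.array([0,0,1.])
o=np.zeros((400,800,3),np.uint8)
for i,(n,x0,y0) in enumerate([("scene0",170,220),("top0",150,180)]):
    d=load(n);im=cv2.imread(f"pics/{n}.png")[y0:y0+80,x0:x0+80]
    im=cv2.resize(im,(400,400),interpolation=cv2.INTER_CUBIC);im=cv2.convertScaleAbs(im,alpha=1.4)
    drawblock(im,d,c,z,u,5,(x0,y0)); o[:,400*i:400*i+400]=im
cv2.imwrite("pics/"+sys.argv[4]+".png",o)
E
python3 - <<'E'
from h import *
d=load("top0")
e=atz(d,[[170.2,207.3],[205.2,231]],.06);print(e,np.linalg.norm(e[0]-e[1]));m=e.mean(0)
v=e[0]-e[1];print(m,np.arctan2(v[1],v[0]))
yaw=np.arctan2(v[1],v[0])+np.pi/2;print(yaw, m[:2]-.016*np.array([np.cos(yaw),np.sin(yaw)]))
E
```

```text
[[0.55069553 0.28695594 0.06      ]
 [0.49552608 0.20844014 0.06      ]] 0.09596040384500885
[0.5231108  0.24769804 0.06      ] 0.9582913098699146
2.529087636664811 [0.53620217 0.23849933]
```

```bash
python3 ov.py .536 .2385 2.529 ov1
```

```text
(no output)
```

View pics/ov1.png

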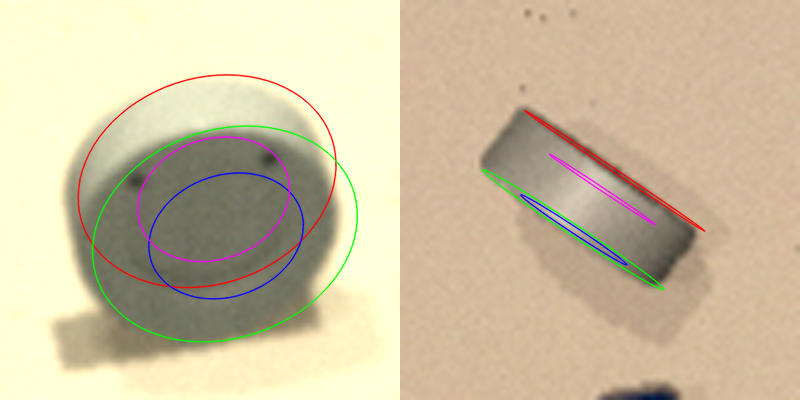

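```bash
cat > fit.py <<'E'
from h import *
from scipy.optimize import minimize
S=4;u=np.array([0,0,1.]);dat=[]
for n,(x0,y0) in[("scene0",(170,220)),("top0",(150,180))]:
    d=load(n);im=cv2.imread(f"pics/{n}.png")[y0:y0+80,x0:x0+80]
    hs=cv2.GaussianBlur(cv2.resize(im,None,fx=S,fy=S,interpolation=cv2.INTER_CUBIC),(0,0),3)
    f=hs.astype(float); sat=(f[...,2]-f[...,0])/f[...,2]
    bg=np.median(sat);print(n,bg,sat.min())
    m=(sat<bg*0.5).astype(np.uint8)
    k,l,st,_=cv2.connectedComponentsWithStats(m); m=(l==1+np.argmax(st[1:,4])).astype(np.uint8)
    dat.append((d,x0,y0,m,hs))
def sil(p,d,x0,y0):
    z=np.array([np.cos(p[2]),np.sin(p[2]),0]);c=np.array([p[0],p[1],.052])
    P=[ring(c,z,u,.048,0),ring(c,z,u,.048,.032)]
    m=np.zeros((80*S,80*S),np.uint8)
    xa=np.cross(u,z)
    B=np.array([c+a*xa+h*u+b*z-0*u for a in(-.015,.015) for b in(.004,.028) for h in(-.045,-.052)])
    for Q in (np.vstack(P),B):
        q=(proj(d,Q)-[x0,y0]+.5)*S-.5
        cv2.fillConvexPoly(m,cv2.convexHull(np.round(q*16).astype(np.int32)),1,cv2.LINE_8,4)
    return m
def cost(p): return sum(np.sum(sil(p,d,x,y)!=m) for d,x,y,m,_ in dat)/S/S
best=min((minimize(cost,[.53+a,.24+b,y0+c],method="Nelder-Mead",options=dict(initial_simplex=np.array([.53+a,.24+b,y0+c])+np.vstack([np.zeros(3),np.diag([.01,.01,.1])]))) for a in(0,.01) for b in(0,-.01) for c in(0,.15) for y0 in(2.5,)),key=lambda r:r.fun)
print(best.x,best.fun,cost([.536,.2385,2.529]))
o=np.hstack([cv2.convertScaleAbs(h,alpha=1.4) for *_,h in dat])
for i,(d,x,y,m,h) in enumerate(dat):
    for mm,c in((m,(0,0,255)),(sil(best.x,d,x,y),(0,255,0))):
        cc,_=cv2.findContours(mm,0,1); cv2.drawContours(o,[q+np.array([320*i,0]) for q in cc],-1,c,1)
a=cv2.createCLAHE(6,(2,2)).apply(cv2.cvtColor(dat[0][4],6))
p=best.x;a=cv2.cvtColor(a,8);b=a.copy();z=np.array([np.cos(p[2]),np.sin(p[2]),0])
drawblock(b,dat[0][0],np.array([p[0],p[1],.052]),z,u,S,(170,220))
cv2.imwrite("pics/fit.png",np.vstack([o,np.hstack([a,b])])[:600])
E
python3 fit.py
```

```text
scene0 0.24875621890547264 0.12048192771084337
top0 0.2631578947368421 -2.066666666666667
[0.52740741 0.08814815 3.57407407] 18.1875 3066.25
```

View pics/fit.png

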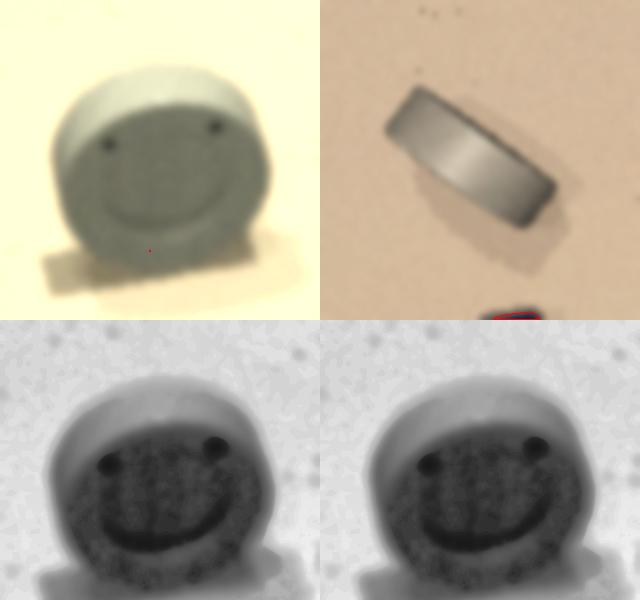

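Run:
```python
from h import *
o=[]
for n,(x0,y0) in[("scene0",(170,220)),("top0",(150,180))]:
    im=cv2.imread(f"pics/{n}.png")[y0:y0+80,x0:x0+80]
    hs=cv2.GaussianBlur(cv2.resize(im,None,fx=5,fy=5,interpolation=cv2.INTER_CUBIC),(0,0),4)
    f=hs.astype(float); sat=(f[...,2]-f[...,0])/f[...,2]
    o.append(np.clip(sat*600,0,255).astype(np.uint8)); print(np.percentile(sat,[1,5,20,50,80]), sat[225,205],sat[340,90],sat[125,200])
cv2.imwrite("pics/sat.png",np.hstack(o))
```

```text
[0.13924051 0.14814815 0.15853659 0.24878049 0.25837321] 0.15853658536585366 0.2734375 0.1419753086419753
[0.15972222 0.17475728 0.25657895 0.26315789 0.26797386] 0.175 0.271523178807947 0.26174496644295303
```

View pics/sat.png

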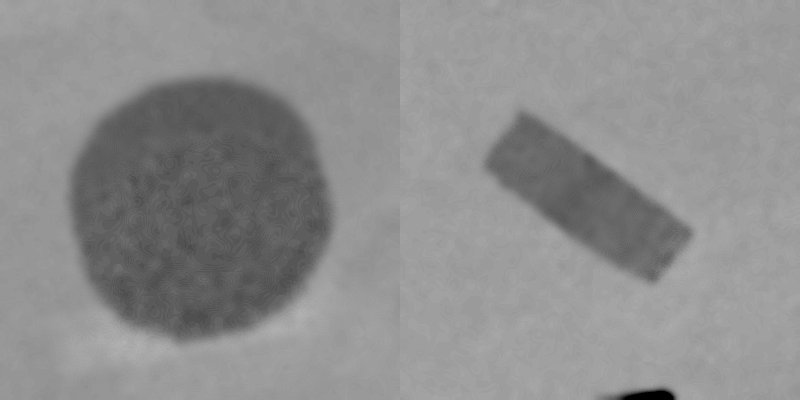

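Saturation separates it well; threshold at 0.8 of background and crop out the blue one.

```bash
sed -i 's/m=(sat<bg\*0.5)/sat[300:]=1;m=(sat<bg*0.82)/' fit.py; sed -i 's/sat\[300:\]=1/sat[300:]=(1 if n=="top0" else sat[300:])/' fit.py; python3 fit.py
```

```text
scene0 0.24875621890547264 0.12048192771084337
top0 0.2631578947368421 -2.066666666666667
[0.53866466 0.24195782 2.53319004] 295.125 446.125
```

View pics/fit.png

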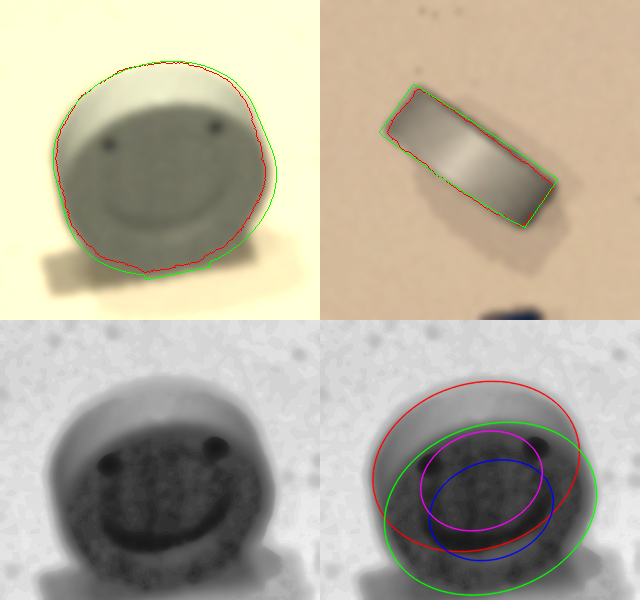

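Run:
```python
from h import *
d=load("scene0");p=[0.5385,0.2415,2.533]
z=np.array([np.cos(p[2]),np.sin(p[2]),0]);u=np.array([0,0,1.]);xa=np.cross(u,z)
# rectified face on plane offset .032
c=np.array([p[0],p[1],.052])+.032*z
g=np.linspace(-.055,.055,300);A,B=np.meshgrid(g,-g)
P=c+A[...,None]*xa+B[...,None]*u
m=proj(d,P.reshape(-1,3)).reshape(300,300,2).astype(np.float32)
im=cv2.remap(cv2.imread("pics/scene0.png"),m[...,0],m[...,1],cv2.INTER_CUBIC)
im=cv2.convertScaleAbs(im,alpha=2.2,beta=-80)
t=cv2.resize(cv2.imread("pics/top0.png")[250:310,170:230],(300,300),interpolation=2)
t=cv2.convertScaleAbs(t,alpha=2.2)
b=im.copy();cv2.circle(b,(150,150),int(28/110*300),(255,0,0),1);cv2.circle(b,(150,150),int(48/110*300),(0,255,0),1)
cv2.imwrite("pics/rect.png",np.vstack([np.hstack([im,b]),np.hstack([t,t])])[:600])
```

```text
(no output)
```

View pics/rect.png

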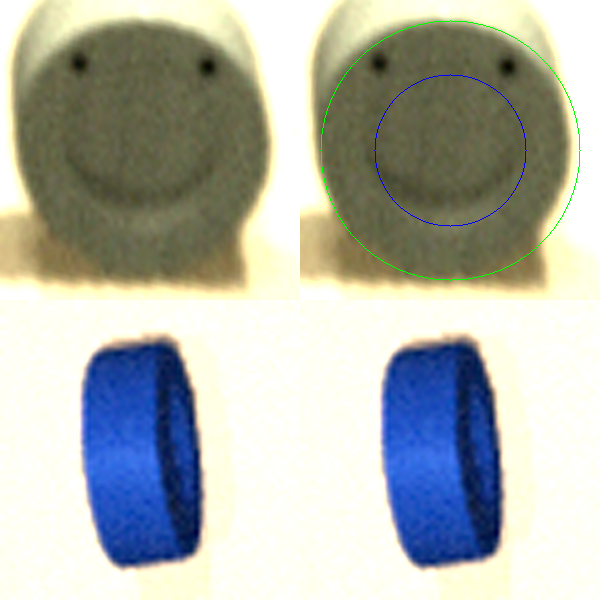

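The grey disc at scene (210,262) / top (188,219) is the aluminium block. The blue disc at scene (280,285) / top (198,280) is the look-alike. The enlarged view shows the grey one's well facing the scene camera: the crescent matches a 28 mm radius circle. The jar is at top (340,222), and the vials are at (326,153) and (353,174). I'll move to the well side, via the front, with the jaw shut.

step_arm:
  plan:
    - [[31,36,0,0.65],[31,36,0,0.65],[31,36,0,0.65],[31,36,0,0.65],[31,36,0,0.65],[31,36,0,0.65],[31,36,0,0.65],[31,36,0,0.65],[31,36,0,0.65],[31,36,0,0.65],[31,36,0,0.65],[31,36,0,0.65]]
  jaw: 1

```text
clock: 1.1
position: [0.5016, -0.2308, 0.4041]
tool_rot: [-3.14, 0.001, -0.609]
force: [1.2, 0.7, -0.8]
grip_width: -0.0003
```

step_arm:
  plan:
    - [[-2.7,51.7,0,0],[-2.7,51.7,0,0],[-2.7,51.7,0,0],[-2.7,51.7,0,0],[-2.7,51.7,0,0],[-2.7,51.7,0,0],[-2.7,51.7,0,0],[-2.7,51.7,0,0],[-2.7,51.7,0,0],[-2.7,51.7,0,0],[-2.7,51.7,0,0],[-2.7,51.7,0,0]]

```text
clock: 2.1
position: [0.4751, 0.2657, 0.404]
tool_rot: [-3.14, 0.001, -0.609]
force: [0.7, -0.4, 0.2]
grip_width: -0.0
```

Run:
```python
from h import *
print(bot.observe()["position"]);grab("scene","scene1");grab("top","top1")
a=cv2.imread("pics/scene1.png");b=cv2.imread("pics/top1.png")
cv2.imwrite("pics/m1.png",np.hstack([a[100:400,100:500],b[100:400,60:460]]))
```

```text
[0.47508905 0.26569763 0.40404345]
```

View pics/m1.png

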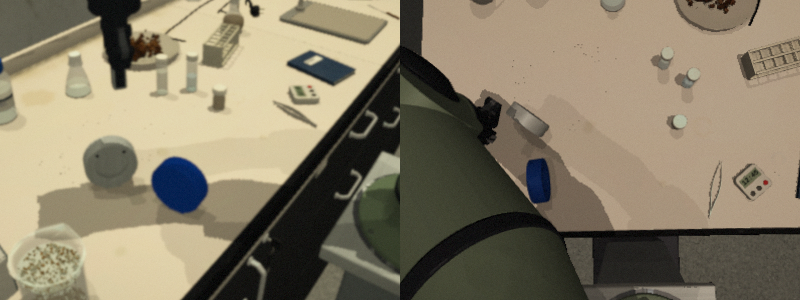

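Both discs are still standing, and the fingers are on the well side of the grey one. The next move lowers the tips to about 88 mm.

step_arm:
  plan:
    - [[0,2,-4,0],[0,2,-8,0],[0,2,-12,0],[0,2,-14.3,0],[0,2,-14.3,0],[0,2,-14.3,0]]

```text
clock: 2.7
position: [0.4736, 0.2902, 0.2607]
tool_rot: [-3.139, 0.005, -0.601]
force: [-0.7, -1.4, 1.0]
grip_width: -0.0003
```

Run:
```python
from h import *
print(bot.observe()["position"]);grab("scene","scene2");grab("top","top2")
a=cv2.imread("pics/scene2.png");b=cv2.imread("pics/top2.png")
cv2.imwrite("pics/m2.png",np.hstack([cv2.resize(a[180:330,150:350],None,fx=2,fy=2),cv2.resize(b[150:300,100:300],None,fx=2,fy=2)]))
```

```text
[0.47362101 0.29016378 0.26068402]
```

View pics/m2.png

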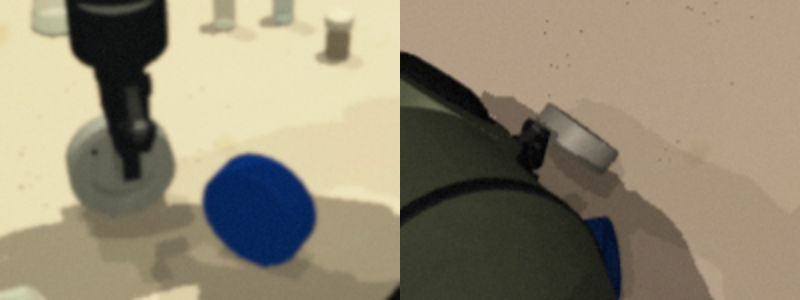

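The finger is centred in front of the well face with about 34 mm to go. I'll push along (0.82, -0.57).

step_arm:
  plan:
    - [[0.8,-0.57,0,0],[1.6,-1.14,0,0],[2.2,-1.5,0,0],[2.5,-1.75,0,0],[2.8,-1.95,0,0],[3.1,-2.15,0,0],[3.4,-2.35,0,0],[3.7,-2.6,0,0],[4.0,-2.8,0,0],[4.3,-3.0,0,0],[4.6,-3.2,0,0],[4.9,-3.4,0,0]]

```text
clock: 3.8
position: [0.5236, 0.2563, 0.2627]
tool_rot: [-3.136, 0.003, -0.601]
force: [-0.1, 0.2, -0.1]
grip_width: -0.0001
```

```bash
cat > look.py <<'E'
from h import *
import sys
k=sys.argv[1]
s=bot.observe();print(s["position"],s["force"],s["clock"]);grab("scene","scene"+k);grab("top","top"+k)
a=cv2.imread(f"pics/scene{k}.png");b=cv2.imread(f"pics/top{k}.png")
cv2.imwrite(f"pics/m{k}.png",np.hstack([cv2.resize(a[180:330,150:350],None,fx=2,fy=2),cv2.resize(b[150:300,100:300],None,fx=2,fy=2)]))
E
python3 look.py 3
```

```text
[0.52357532 0.25627486 0.26274202] [-0.12227594  0.16456478 -0.11338139] 3.8
```

View pics/m3.png

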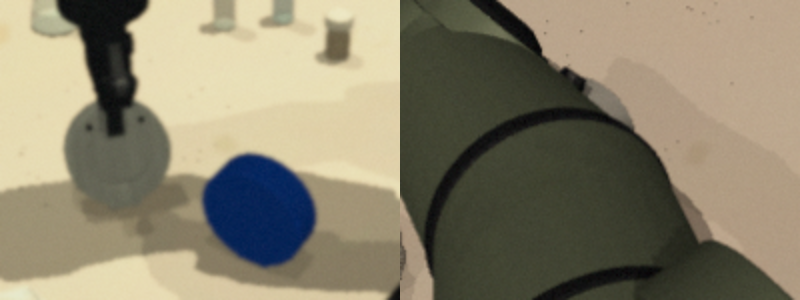

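It is leaning and on its way over. I'll follow through a little, then lift and look.

step_arm:
  plan:
    - [[0.3,-0.2,0,0],[0.6,-0.4,0,0],[0.9,-0.6,0,0],[1.2,-0.8,0,0],[1.5,-1.0,0,0],[1.5,-1.0,0,0],[1.5,-1.0,0,0],[1.5,-1.0,0,0]]

```text
clock: 4.57
position: [0.5387, 0.2461, 0.2627]
tool_rot: [-3.135, 0.003, -0.602]
force: [0.2, 0.3, -0.3]
grip_width: 0.0002
```

```bash
python3 look.py 4
```

```text
[0.53869079 0.24610142 0.26271367] [ 0.23118801  0.28476033 -0.34440902] 4.5667
```

View pics/m4.png

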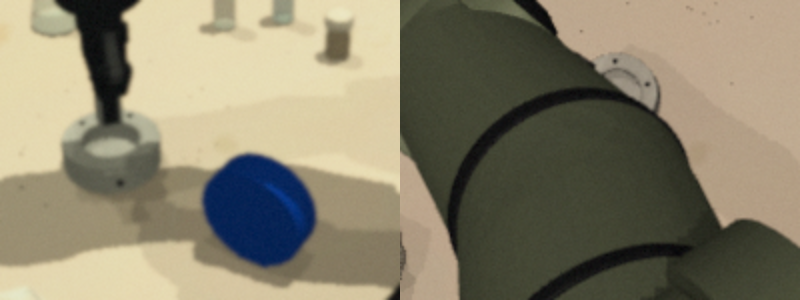

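The block is flat with its well up. Now to lift, open and go over the jar.

step_arm:
  plan:
    - [[0,0,4,0],[0,0,8,0],[0,0,12,-0.1],[-0.3,-4,14,-0.2],[-0.6,-8,14,-0.3],[-0.9,-12,14,-0.4],[-1.3,-16,14,-0.5],[-1.8,-20,14,-0.6],[-2.2,-24,14,-0.7],[-2.5,-28,14,-0.8],[-3,-32,14,-0.9],[-3,-33.8,14,-0.95]]
  jaw: 0

```text
clock: 5.67
position: [0.5073, -0.0965, 0.4029]
tool_rot: [-3.136, 0.001, -1.562]
force: [0.4, -0.8, -0.3]
grip_width: 0.0854
```

Run:
```python
from h import *
s=bot.observe();print(s["position"],s["tool_rot"],s["grip_width"]);grab("scene","scene5");grab("top","top5")
a=cv2.imread("pics/scene5.png");b=cv2.imread("pics/top5.png")
cv2.imwrite("pics/m5.png",np.hstack([a[100:400,160:560],b[60:360,130:530]]))
```

```text
[ 0.50732181 -0.09654502  0.40291008] [-3.13582993e+00  1.10384662e-03 -1.56180979e+00] 0.08539588168316864
```

View pics/m5.png

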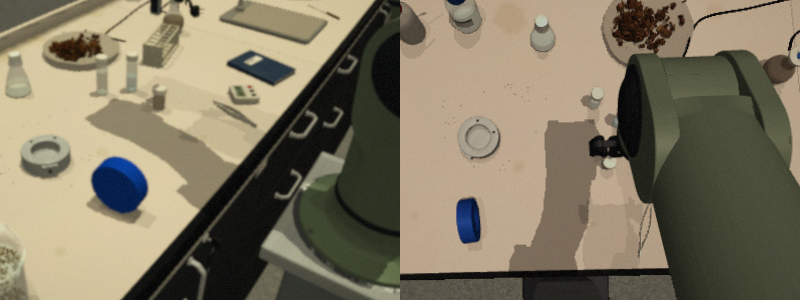

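```bash
cat > blk.py <<'E'
from h import *
def views(k,specs,out):
    o=[]
    for n,x0,y0,w in specs:
        im=cv2.imread(f"pics/{n}{k}.png")[y0:y0+w,x0:x0+w]
        o.append(cv2.convertScaleAbs(cv2.resize(im,(400,400),interpolation=cv2.INTER_CUBIC),alpha=1.2))
    return o
if __name__=="__main__":
    u=np.array([0,0,1.]);
    d=load("top5");im=cv2.imread("pics/top5.png")
    f=cv2.GaussianBlur(im[160:240,170:250],(0,0),.8).astype(float)
    sat=(f[...,2]-f[...,0])/f[...,2];m=(sat<np.median(sat)*.8).astype(np.uint8)
    k,l,st,ce=cv2.connectedComponentsWithStats(m);i=1+np.argmax(st[1:,4]);print(st[i],ce[i])
    cc,_=cv2.findContours((l==i).astype(np.uint8),0,1);(a,b),r=cv2.minEnclosingCircle(cc[0])
    pc=np.array(ce[i])+[170,160];print("cen",pc,atz(d,[pc],.02),atz(d,[pc],.032))
    # silhouette fit
    from scipy.optimize import minimize
    best=None
    S=4;M=cv2.resize((l==i).astype(np.float32),None,fx=S,fy=S,interpolation=1)>.5
    x=np.array([1.,0,0])
    def cost(p):
        c=np.array([p[0],p[1],0]);q=np.vstack([ring(c,u,x,.048,0),ring(c,u,x,.048,.032)])
        q=(proj(d,q)-[170,160]+.5)*S-.5;mm=np.zeros(M.shape,np.uint8)
        cv2.fillConvexPoly(mm,cv2.convexHull(np.round(q*16).astype(np.int32)),1,8,4);return np.sum((mm>0)!=M)/S/S
    p0=atz(d,[pc],.02)[0,:2]
    r=minimize(cost,p0,method="Nelder-Mead",options=dict(initial_simplex=p0+np.array([[0,0],[.006,0],[0,.006]])));print(r.x,r.fun)
    c=np.array([*r.x,0])
    A,B=views("5",[("top",170,160,80),("scene",160,190,80)],0)
    drawblock(A,d,c,u,x,5,(170,160));drawblock(B,load("scene5"),c,u,x,5,(160,190))
    cv2.imwrite("pics/blk.png",np.hstack([A,B]))
E
python3 blk.py
python3 - <<'E'
from h import *
from blk import views
j=np.array([.509,-.092]);u=np.array([0,0,1.]);x=np.array([1.,0,0])
A,B=views("0",[("top",310,190,60),("scene",290,165,60)],0)
for I,n,o in((A,"top0",(310,190)),(B,"scene0",(290,165))):
    d=load(n)
    for h in(0,.055):
        p=(proj(d,ring(np.array([*j,h]),u,x,.0165,0))-o+.5)*(400/60)-.5
        cv2.polylines(I,[p.astype(np.int32)],True,(0,0,255),1)
cv2.imwrite("pics/jar.png",np.hstack([A,B]))
E
```

```text
[  18   17   42   41 1352] [37.90310651 37.33284024]
cen [207.90310651 197.33284024] [[0.57840402 0.21003569 0.02      ]] [[0.57626636 0.20777502 0.032     ]]
[0.57786054 0.20996474] 114.0625
```

View pics/blk.png

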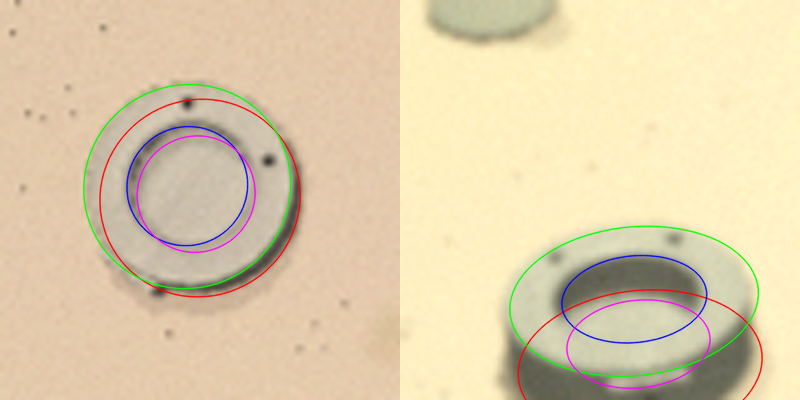

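View pics/jar.png

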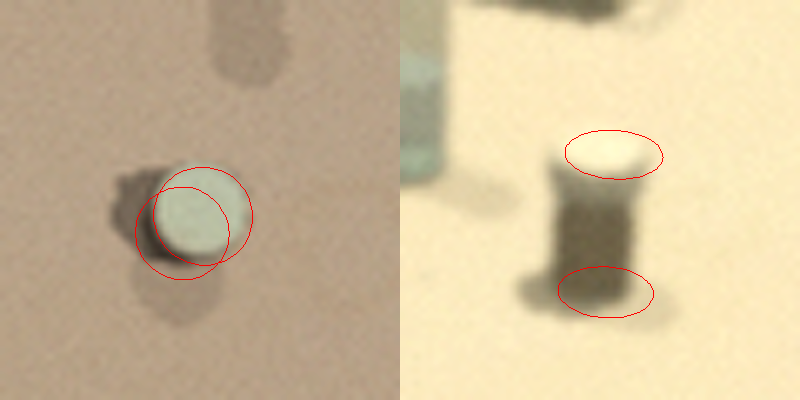

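The block is centred at about (0.578, 0.210), which agrees with the predicted 50 mm shift. The jar is at (0.5105, -0.0915). The scene camera reads about 2 px to the left of the top camera for both, so the offset between them still holds. Descending on the jar.

step_arm:
  plan:
    - [[0.3,0.5,-4,0],[0.3,0.5,-8,0],[0.3,0.5,-12,0],[0.3,0.5,-14,0],[0.3,0.5,-16,0],[0.3,0.5,-18,0],[0.3,0.5,-19.5,0],[0.3,0.5,-20.5,0],[0.3,0.5,-20.5,0],[0.3,0.5,-20.5,0]]

```text
clock: 6.6
position: [0.5113, -0.0896, 0.1979]
tool_rot: [-3.136, 0.002, -1.558]
force: [0.5, -0.3, 1.0]
grip_width: 0.0853
```

```bash
cat > look2.py <<'E'
from h import *
import sys
k=sys.argv[1];x0,y0,x1,y1=map(int,sys.argv[2:6])
s=bot.observe();print(s["position"],s["tool_rot"],s["force"],s["grip_width"],s["clock"]);grab("scene","scene"+k);grab("top","top"+k)
a=cv2.imread(f"pics/scene{k}.png");b=cv2.imread(f"pics/top{k}.png")
cv2.imwrite(f"pics/m{k}.png",np.hstack([cv2.resize(a[y0:y0+120,x0:x0+120],(400,400),interpolation=2),cv2.resize(b[y1:y1+120,x1:x1+120],(400,400),interpolation=2)]))
E
python3 look2.py 6 260 120 280 160
```

```text
[ 0.51131348 -0.08955731  0.19794544] [-3.13588652e+00  1.91560448e-03 -1.55758672e+00] [ 0.48509139 -0.34967909  1.00004686] 0.08525333390799317 6.6
```

View pics/m6.png

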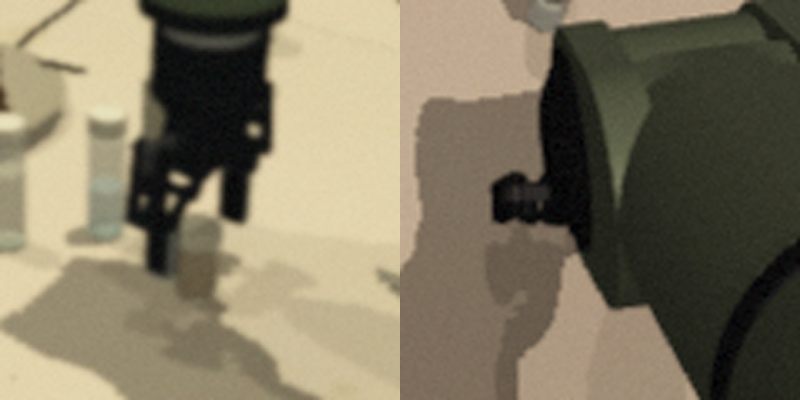

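The jar axis lies midway between the two fingertips at scene (200,245) in the crop, so I can close gently.

step_arm:
  plan:
    - [[0,0,0,0],[0,0,0,0],[0,0,0,0],[0,0,0,0],[0,0,0,0],[0,0,0,0],[0,0,0,0],[0,0,0,0]]
  jaw: 1
  force: 30

```text
clock: 7.37
position: [0.5117, -0.0901, 0.1991]
tool_rot: [-3.134, 0.001, -1.558]
force: [-1.0, -0.6, 7.8]
grip_width: 0.0312
```

```bash
python3 look2.py 7 260 120 280 160
```

```text
[ 0.51168489 -0.09007947  0.19911339] [-3.13366649e+00  1.34183597e-03 -1.55847216e+00] [-1.02056924 -0.60596944  7.7840197 ] 0.03124589907112431 7.3667
```

View pics/m7.png

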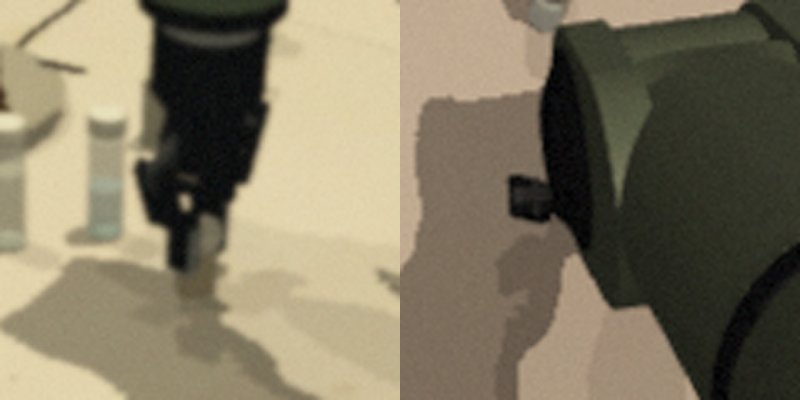

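step_arm:
  plan:
    - [[0,0,0.7,0],[0,0,2,0],[0,0,4,0],[0,0,6,0],[0,0,8,0],[0,0,10,0],[0,0,10,0],[0,0,10,0]]

```text
clock: 8.13
position: [0.5118, -0.0902, 0.3003]
tool_rot: [-3.132, 0.001, -1.559]
force: [0.4, 1.0, -0.6]
grip_width: 0.0308
```

```bash
python3 look2.py 8 260 120 280 160
```

```text
[ 0.51183673 -0.09015101  0.30027987] [-3.13155391e+00  1.02230003e-03 -1.55858487e+00] [ 0.44961655  1.04966582 -0.56181367] 0.03079529657693646 8.1333
```

View pics/m8.png

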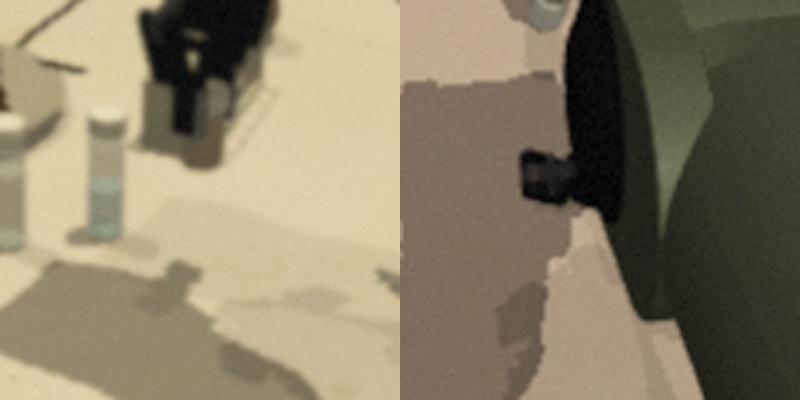

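The jar is held and upright. I'll carry it over the block with smooth acceleration.

step_arm:
  plan:
    - [[0.3,1.2,0,0],[0.8,3.5,0,0],[1.5,6.5,0,0],[2.2,9.8,0,0],[3.0,13.2,0,0],[3.7,16.6,0,0],[4.5,20,0,0],[5.2,23.2,0,0],[5.9,26.2,0,0],[6.4,28.4,0,0],[6.7,29.8,0,0],[6.7,30.0,0,0]]

```text
clock: 9.23
position: [0.578, 0.2133, 0.2979]
tool_rot: [-3.135, 0.002, -1.555]
force: [-1.1, 0.8, -1.1]
grip_width: 0.0311
```

```bash
python3 look2.py 9 160 160 150 130; python3 -c "
from h import *;print(bot.observe()['qpos'])"
```

```text
[0.5780278  0.21331067 0.29789891] [-3.13522839e+00  2.21686051e-03 -1.55498386e+00] [-1.09357621  0.79809338 -1.08188228] 0.03108012248924925 9.2333
[-0.33139971  0.63282282 -0.16715495  1.71386163  0.1406225   0.80058067
 -2.122159  ]
```

View pics/m9.png

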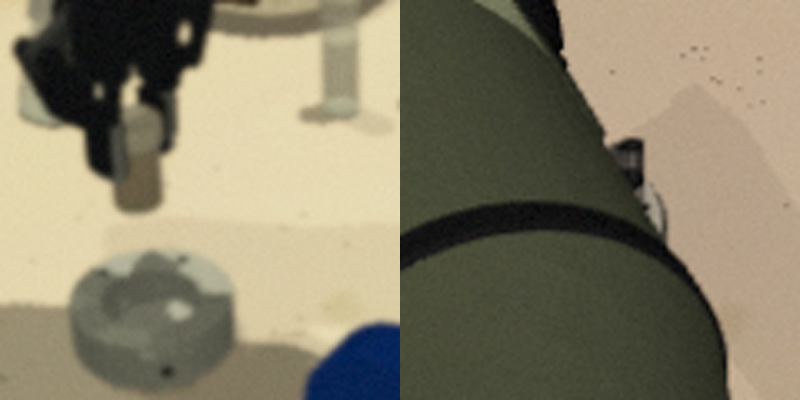

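step_arm:
  plan:
    - [[0.1,-0.3,-1.5,0],[0.1,-0.3,-3,0],[0.1,-0.3,-4.5,0],[0.1,-0.3,-5.7,0],[0.1,-0.3,-5.7,0],[0.1,-0.3,-5.7,0]]

```text
clock: 9.83
position: [0.5791, 0.2062, 0.2409]
tool_rot: [-3.136, -0.0, -1.559]
force: [0.1, 0.3, 1.6]
grip_width: 0.0309
```

```bash
python3 look2.py 10 160 160 150 130
python3 - <<'E'
from h import *
d=load("scene10");p=bot.observe()["position"];dz=p[2]-.199
u=np.array([0,0,1.]);x=np.array([1.,0,0])
im=cv2.resize(cv2.imread("pics/scene10.png")[180:300,160:280],(600,600),interpolation=2)
drawblock(im,d,np.array([.578,.210,0]),u,x,5,(160,180))
for h in(0,.055):
    q=(proj(d,ring(np.array([p[0]-.001,p[1],dz+h]),u,x,.0165,0))-(160,180)+.5)*5-.5
    cv2.polylines(im,[q.astype(np.int32)],True,(0,255,255),1)
cv2.imwrite("pics/ov10.png",im)
E
```

```text
[0.57907711 0.20618919 0.24085024] [-3.13629369e+00 -5.41509634e-05 -1.55880881e+00] [0.05788538 0.28777255 1.56933263] 0.030923563803295594 9.8333
```

View pics/ov10.png

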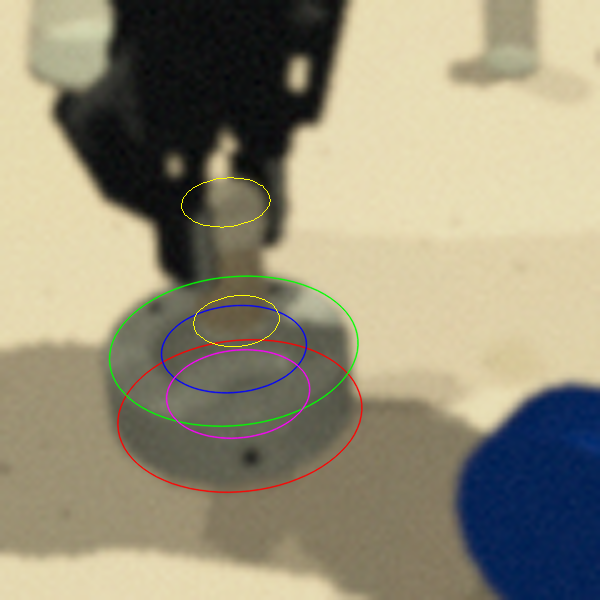

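The jar is over the well and central to within about 2 mm. I'll correct y by +4 mm and lower slowly, watching the force.

step_arm:
  plan:
    - [[0,0.3,-0.6,0],[0,0.3,-1.2,0],[0,0.3,-1.7,0],[0,0.3,-2.1,0],[0,0.3,-2.4,0],[0,0.3,-2.6,0],[0,0.3,-2.7,0],[0,0.3,-2.7,0]]

```text
clock: 10.6
position: [0.5794, 0.2097, 0.2147]
tool_rot: [-3.135, 0.001, -1.558]
force: [-0.3, 0.5, 0.1]
grip_width: 0.0307
```

```bash
python3 look2.py 11 160 160 150 130
```

```text
[0.57936528 0.20968908 0.21465582] [-3.13471286e+00  7.46047314e-04 -1.55837738e+00] [-0.26366791  0.47522292  0.08028908] 0.030656395451721132 10.6
```

View pics/m11.png

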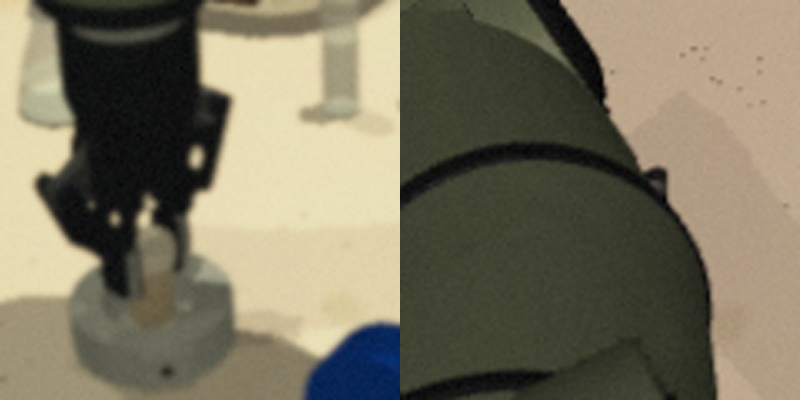

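step_arm:
  plan:
    - [[0,0,-0.07,0],[0,0,-0.14,0],[0,0,-0.21,0],[0,0,-0.28,0],[0,0,-0.35,0],[0,0,-0.4,0],[0,0,-0.4,0]]

```text
clock: 11.28
position: [0.5794, 0.2097, 0.2109]
tool_rot: [-3.134, 0.001, -1.558]
force: [-0.8, -0.1, -0.7]
grip_width: 0.031
```

step_arm:
  plan:
    - [[0,0,-0.05,0],[0,0,-0.1,0],[0,0,-0.15,0],[0,0,-0.2,0],[0,0,-0.2,0]]

```text
clock: 11.7
position: [0.5796, 0.2097, 0.2092]
tool_rot: [-3.134, 0.001, -1.558]
force: [-1.8, -0.5, 5.3]
grip_width: 0.0308
```

Contact at the expected height, with 5 N. Releasing.

step_arm:
  plan:
    - [[0,0,0,0],[0,0,0,0],[0,0,0,0],[0,0,0,0],[0,0,0,0],[0,0,0,0]]
  jaw: 0

```text
clock: 12.2
position: [0.5796, 0.2097, 0.2091]
tool_rot: [-3.134, 0.001, -1.558]
force: [-0.0, -0.2, -0.4]
grip_width: 0.0853
```

```bash
python3 look2.py 12 160 160 150 130
```

```text
[0.57956953 0.20971069 0.20914374] [-3.13396734e+00  8.69989965e-04 -1.55841930e+00] [-0.01627785 -0.24138437 -0.35819296] 0.08534128181832883 12.2
```

View pics/m12.png

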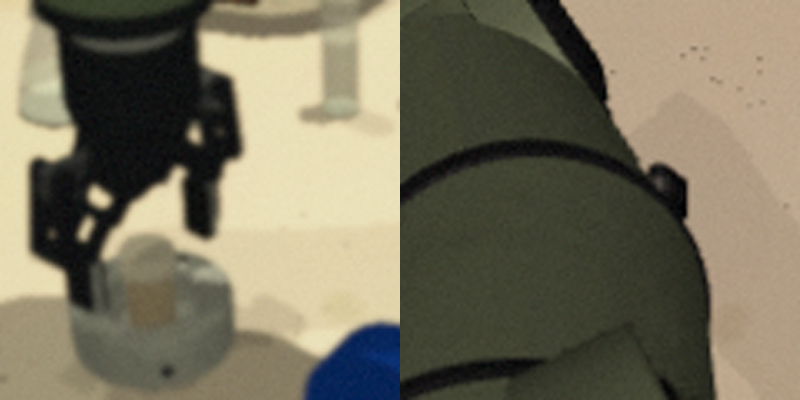

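The jar stands free in the well. Rising straight up, then clearing the view to the right.

step_arm:
  plan:
    - [[0,0,1,0],[0,0,3,0],[0,0,6,0],[0,0,10,0],[0,0,14,0],[0,0,18,0],[-1,-4,20,0],[-2,-8,20,0],[-3,-12,20,0],[-4,-16,20,0],[-5,-20,20,0],[-6,-24,20,0]]

```text
clock: 13.3
position: [0.5189, -0.0305, 0.4102]
tool_rot: [-3.133, 0.001, -1.558]
force: [0.9, -0.9, 0.3]
grip_width: 0.0854
```

```bash
python3 look2.py 13 160 160 150 130
python3 - <<'E'
from h import *
cv2.imwrite("pics/f13.png",np.hstack([cv2.resize(cv2.imread("pics/%s13.png"%n),(400,300)) for n in("scene","top")]))
E
```

```text
[ 0.51886119 -0.03046963  0.41015277] [-3.13293149e+00  8.87195893e-04 -1.55824908e+00] [ 0.92539368 -0.938661    0.27415646] 0.08536911090228667 13.3
```

View pics/m13.png

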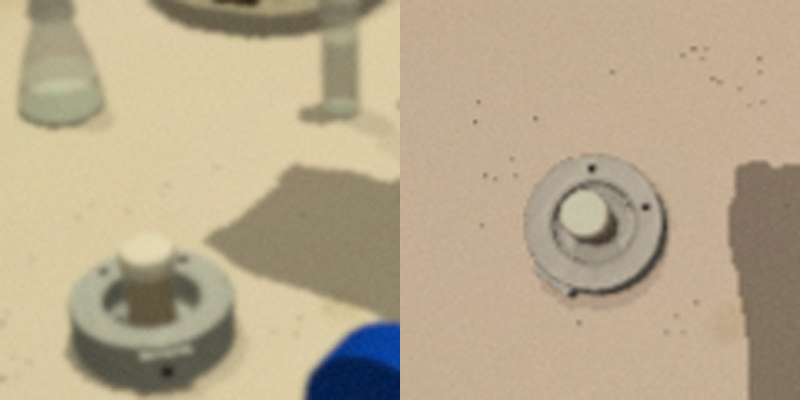

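View pics/f13.png

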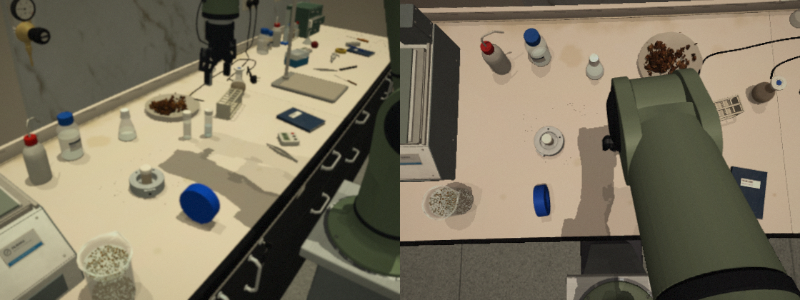

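Run:
```python
from h import *
d=load("top13");print(atz(d,[[205.4,194.1]],.065), atz(d,[[150+196/3.333,130+222/3.333]],.032))
print(bot.observe()["qd"].round(3)); bot.job_done()
```

```text
[[0.57786124 0.20716402 0.065     ]] [[0.57792207 0.205682   0.032     ]]
[-0.078  0.023 -0.071 -0.04  -0.009  0.001 -0.094]
the job is handed in; nothing more can be done
```

The block lies flat on its closed face with the well up, and the jar stands upright in the well. I handed the job in at about 13.4 s of the allowed 58 s.

- **Block:** I pushed the grey aluminium block over with the shut fingers near its top. The blue look-alike was left standing. The block was never lifted, and it settled at about (0.578, 0.208).
- **Jar:** I gripped it at 30 N and lowered it into the well. Contact force was about 5 N, against the 40 N limit.
- **Last check:** From the top picture, the jar's cap is about 2 mm from the block's centre, and both cameras show the jar upright. The fingers were open and clear of everything. The vials, which I never approached closely, look unmoved in the scene view; I did not measure them, and the arm hid them from the top camera.
- **Disagreements:** The scene camera read about 2 px (2–3 mm) to the left of the top camera for both block and jar. I placed the jar by the top camera. The arm was still settling at a low speed, under 0.1 rad/s, at hand-in.

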